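Pack the bottle carrier, then hold its sprung tailgate just below the balance point

ROBOT

A 6-joint arm with a two-finger parallel gripper is mounted at the origin on a cart in front of the work surface, level with it; the furniture and walls round the work are solid. World frame = base frame: x ahead of the robot, y to its left, z up, the work surface at z = 0. Lengths are in m, angles in rad, forces in N, time in s.
With the tool pointing down it reaches from about 0.325 to 0.775 m from the base axis. Payload 5.5 kg.
Tool frame: the origin (TCP) lies at the very end of the fingers, on their centre line; the grasp point (between the pads) lies 19 mm behind it; z points along the fingers, y is the line along which they close (so a half turn about z gives the same grasp; the last joint's range is limited). The gripper opens to 85 mm and grips with 20 to 120 N. Pads are 22 mm wide; open, the fingers measure 114 mm over their backs; the gripper's body (76 mm by 85 mm) begins 54 mm behind the grasp point. The pads swing forward as they close: fully open they stand 13 mm farther back than shut.
Start: joints at [-1.237, 0.091, 1.231, -0, 1.82, -0.057], TCP at [0.229, -0.555, 0.231] pointing down, gripper open.
Joint ranges: [-2.87, 2.87], [-0.86, 2.18], [0.17, 2.46], [-1.51, 4.65], [0.06, 2.69], [-2.65, 2.65]. Speed limits (rad/s): [2.57, 2.57, 3.01, 3.14, 3.14, 3.14].

INTERFACE

Orientations are given as [roll, pitch, yaw] about the fixed x, y, z axes, in that order (R = Rz(yaw) Ry(pitch) Rx(roll)).
In Python, from workcell import status, imaging, r gives the robot as it stands.
- The arm moves only by the shell command python3 -m creep 'ROWS'. ROWS is JSON, a list that holds one entry, the list of rows, each a list of 7 numbers: the shift along the world's x, y, z in cm, then the turn, a rotation vector about the world's x, y, z in degrees, then the finger opening in cm, from 0 to 8.54. A call has exactly 5 rows; each row is the pose to reach, as a shift and turn from the pose commanded when the call began; what a row does not reach only later rows make up. A row lasts 1/8 s, in which the tool goes at most 62.5 mm and 10.7 degrees, less where a joint would pass 70% of its speed; a pose out of reach is approached as far as the arm can. A call with a gripper value outside its range is refused whole. The fingers move at their own pace and stop on an object; the grip force is fixed at half the most. Time passes only in rows, so rows that repeat a pose let the fingers close, or fill a call up. It gives the time, the measured TCP pose, the force, the opening and the grip force at its end, in the units of the state.
- status.state(): the state, without advancing time (a new reading comes with each control period).
- imaging.read_camera(name): name is "scene" or "top" or "wrist"; returns a dict with "img" (420x560x3 uint8, red, green, blue), "depth" (420x560 float32, m along the optical axis (not along the pixel's ray), 0 where there is no reading), "K" (3x3 intrinsics, pixels), "k1" (the pictures are not rectified: a ray, as slopes to the right and down, at radius r is drawn at 1 + k1 r^2 times it, then the intrinsics apply), "T" (4x4, takes a point from camera to world coordinates). Camera axes: x right, y up, looking along -z (the intrinsics and any distortion apply to the point x, -y, -z); pixel columns grow to the right and rows downward; lengths in m; the calibration is good to about 2 mm. A picture is of the moment at which its call begins.
- r.close_job(): hands the job in; it is judged then, once.
The state is a dict: "t": time; "joints": joint angles; "joint_vel": joint speeds; "joint_efforts": joint torques, N m; "eef_pos": TCP position; "eef_rot": TCP orientation; "force": force on the tool from outside, world axes, zero at the start; "torque": the same for the moment, N m; "gripper_width": finger opening in m; "grasp_force": force on a finger pad.
Only numpy, scipy, OpenCV 4.12 (cv2) and the standard library are available. Lean on these libraries where they do the work, as an engineer would, in place of code of your own. Each camera call takes 0.05 s, during which the arm holds its last target. There are 200 camera calls.

TASK

Make the steel bottle carrier ready to close: stand the two loose bottles from its left side upright in the free room beside the bottle already packed in it, and let go of them. Then take the tailgate by its black tab and raise it smoothly until it is a few degrees past its balance point, where its spring would pull it shut, but do not let it fly or snap shut; ease it back and finish still holding it just below the balance point, within about ten degrees, so that the contents can be checked. Leave the vial and the stapler where they are.

Things in the scene. Friction and masses are not known exactly. Their poses are not given: they have to be found in the camera images.
- carrier: Fixed steel carrier, open top and front, 158 (y) x 70 (x) mm. Origin: worktop under its middle; x from front (hinge) to back, y left, z up. Floor top z = 8, from x = -33 to 32; cheeks 70 high, inner faces y = +-74; back rail 32 high, inner face x = 32. The bottles (46, 46, 38 wide) stand in a row along y near x = 0, 18 to spare in all; fingers fit before and behind a bottle, not between.
- tailgate (a joint): Hinge of the steel gate at the carrier's front lower edge, rad: 0 = open, flat in front of the carrier (the start), 1.5 = shut, upright, at its stop. Gate 140 mm wide, 85 mm long from the hinge, 0.8 kg. With its spring it falls open below the balance point at 1.157 rad (66 degrees) and is pulled shut by itself above it. Raising it at the tab takes about 1 N.
- tailgate_hinge (a point): Point on the hinge axis of the tailgate at its middle: in the carrier's frame x = -42 mm, y = 0, z = 10 mm; the axis runs along the carrier's y.
- tailgate_grip (a point): Point to hold in the gate's black tab, mid free edge, free at both sides; tab 14 (y) x 55 (x) x 34 (z) mm. Axes turn with the gate: x towards the hinge, y along the hinge axis (the carrier's y), z square to the gate (up when open). It lies 117 mm from the hinge axis along -x and 16 along +z; the tab goes 20 further out and 12 above; the gate's edge (rim 9 above the hinge plane) is 32 behind.
- bottle_big: Loose brown bottle with a ribbed white cap, standing on the worktop, 46 mm in diameter, 105 mm high (body straight to about 70 mm). Origin: centre of its underside, z up.
- bottle_small: Loose small white bottle with a black cap, standing on the worktop, 38 mm in diameter, 89 mm high (body straight to about 60 mm). Origin: centre of its underside, z up.
- bottle_packed: Brown bottle with a ribbed white cap, same size as the loose brown one (46 mm in diameter, 105 mm high), already standing in the left end (+y) of the carrier; loose, it stays there. Origin: centre of its underside.
- vial: Bystander, not to be moved: white vial with a green flip cap, 34 mm in diameter, 62 mm high, standing to the right of the carrier. Origin: centre of its underside.
- stapler: Bystander, not to be moved: stapler, 30 x 105 x 34 mm, to the right of the carrier. Origin: centre of its underside.
There are look-alikes about, which are no part of the job. What is shaped like the bottle_small but yellow is not meant.

How it is judged:
By the outcome, as a careful person would: the job done as asked, in the order asked, and still so for the second after the job is handed in, while the arm keeps its last pose, push and grip.
It also fails if it takes over 72 s, if anything falls off the work surface, if the arm or the gripper's body presses on something with over 40 N, if the wrist force passes 120 N, or if a joint passes its speed limit or range.

## Working session

There is one attempt and no reset: what is moved stays moved. The work goes in short steps, Python scripts to look and compute and a shell command to move; the robot and the scene stay as the last step left them, time stands still between calls to the robot, and variables do not carry over. Pictures are saved under pics/ and viewed, at most 10 in all, crops included, and the job is handed in when it is done.

```bash
ls; mkdir -p pics; python3 - <<'E'
from workcell import status, imaging
import cv2,numpy as np
s=status.state(); print({k:np.round(v,3).tolist() for k,v in s.items()})
for n in("scene","top"):
    c=imaging.read_camera(n); cv2.imwrite(f"pics/{n}0.png",c["img"][:,:,::-1]); np.savez(f"{n}0.npz",**c)
    print(n,c["K"].tolist(),c["k1"],np.round(c["T"],3).tolist())
E
```

```text
pics
{'t': 0.0, 'joints': [-1.237, 0.092, 1.232, -0.0, 1.82, -0.057], 'joint_vel': [-0.002, -0.001, 0.0, 0.0, 0.002, -0.001], 'joint_efforts': [-0.001, -45.874, -41.802, -0.0, 0.012, -0.0], 'eef_pos': [0.228, -0.555, 0.23], 'eef_rot': [-3.14, -0.0, 0.391], 'force': [0.437, -0.843, 0.137], 'torque': [0.014, 0.052, 0.042], 'grasp_force': 0.0, 'gripper_width': 0.085}
scene [[416.05222633975114, 0.0, 284.1935811147589], [0.0, 416.05222633975114, 206.98212463808864], [0.0, 0.0, 1.0]] -0.06889945174856531 [[0.659, 0.448, -0.604, -0.16], [-0.752, 0.377, -0.54, -0.813], [-0.014, 0.81, 0.586, 0.694], [0.0, 0.0, 0.0, 1.0]]
top [[497.8829227427871, 0.0, 282.7444584936758], [0.0, 497.8829227427871, 207.9554735864676], [0.0, 0.0, 1.0]] -0.11228074134087473 [[-0.026, 0.985, -0.173, 0.31], [-1.0, -0.022, 0.023, -0.197], [0.019, 0.174, 0.985, 1.34], [0.0, 0.0, 0.0, 1.0]]
```

View pics/top0.png

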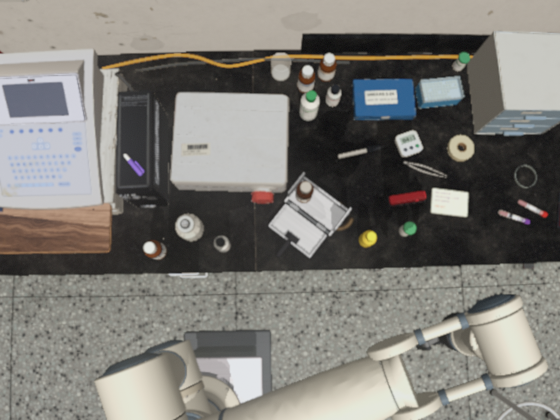

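View pics/scene0.png

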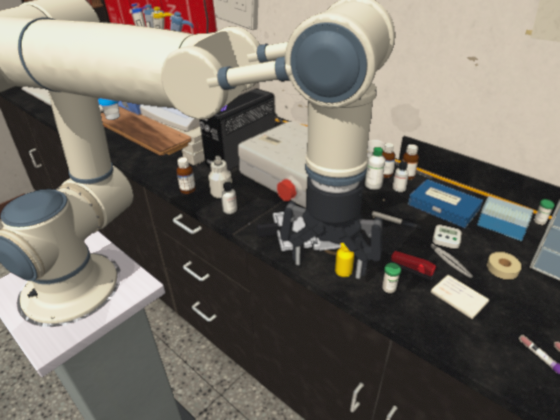

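Top view: carrier at (310,215) with the packed bottle at (304,190) and the gate's black tab at (292,237). Brown candidates are (153,249), (307,77), (328,66). Small white/black-cap candidates are (222,243) and (334,96). The yellow one is at (368,238), and the white jar at (188,226) is another item. The two on the carrier's left are (153,249) and (222,243). I'll check them in a close crop.

```bash
cat > h.py <<'E'
import numpy as np,cv2
def ray(c,u,v):
    K=c["K"];p=np.array([(u-K[0,2])/K[0,0],(v-K[1,2])/K[1,1]]);q=p.copy()
    for _ in range(20): q=p/(1+float(c["k1"])*(q@q))
    T=c["T"];return T[:3,3],T[:3,:3]@np.array([q[0],-q[1],-1.])
def onz(c,u,v,z):
    o,d=ray(c,u,v);return o+d*(z-o[2])/d[2]
def bydepth(c,u,v):
    o,d=ray(c,u,v);return o+d*float(c["depth"][int(round(v)),int(round(u))])
def proj(c,P):
    T=c["T"];q=T[:3,:3].T@(np.asarray(P)-T[:3,3]);s=np.array([q[0],-q[1]])/-q[2]
    s=s*(1+float(c["k1"])*(s@s));K=c["K"];return np.array([K[0,0]*s[0]+K[0,2],K[1,1]*s[1]+K[1,2]])
E
python3 - <<'E'
from h import *
c=dict(np.load("top0.npz"))
a=cv2.resize(c["img"][165:265,130:250],None,fx=4,fy=4,interpolation=cv2.INTER_CUBIC)
b=cv2.resize(c["img"][165:265,260:380],None,fx=6,fy=6,interpolation=cv2.INTER_CUBIC)
cv2.imwrite("pics/carr.png",b[:,:,::-1])
s=dict(np.load("scene0.npz"))
b2=cv2.resize(s["img"][140:230,150:270],None,fx=4,fy=4,interpolation=cv2.INTER_CUBIC)
out=np.zeros((400,800,3),np.uint8);out[:,:400]=cv2.resize(a,(400,400));out[:,400:]=cv2.resize(b2,(400,400))
cv2.imwrite("pics/bot.png",out[:,:,::-1])
for u,v in[(153,249),(222,243),(188,226),(304,188),(292,238),(368,238),(262,197),(230,150),(408,229)]:
    print(u,v,np.round(bydepth(c,u,v),3),np.round(onz(c,u,v,.1),3))
E
```

```text
153 249 [0.43  0.1   0.107] [0.431 0.102 0.1  ]
222 243 [ 0.443 -0.071  0.093] [ 0.442 -0.072  0.1  ]
188 226 [0.487 0.014 0.1  ] [0.487 0.014 0.1  ]
304 188 [ 0.575 -0.28   0.116] [ 0.578 -0.281  0.1  ]
292 238 [ 0.461 -0.251  0.009] [ 0.451 -0.247  0.1  ]
368 238 [ 0.447 -0.441  0.089] [ 0.446 -0.439  0.1  ]
262 197 [ 0.561 -0.173  0.08 ] [ 0.557 -0.174  0.1  ]
230 150 [ 0.681 -0.094  0.105] [ 0.683 -0.093  0.1  ]
408 229 [ 0.471 -0.552  0.066] [ 0.466 -0.543  0.1  ]
```

View pics/carr.png

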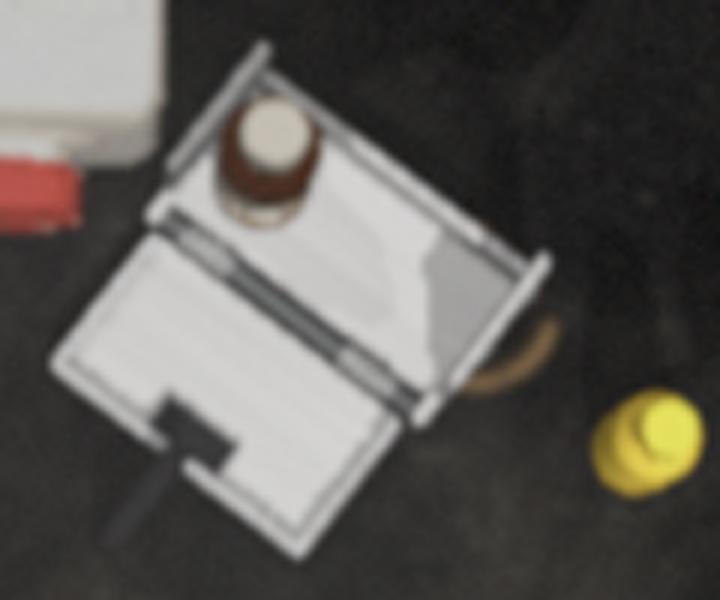

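View pics/bot.png

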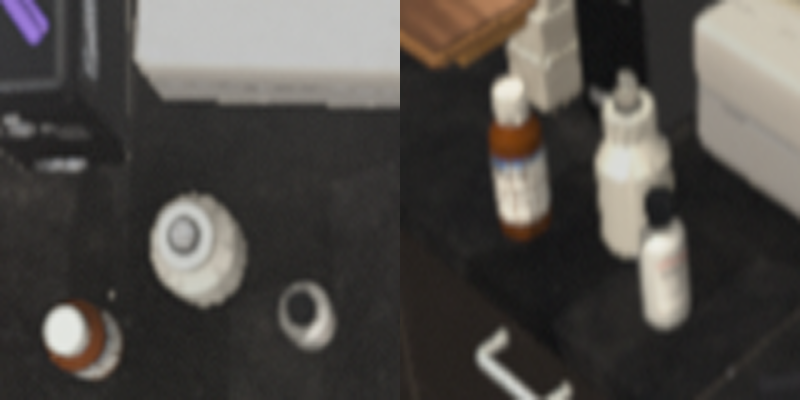

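The crops confirm a brown bottle with a white cap at top (153,249) and a small white bottle with a black cap at (222,243); between them is a white pump bottle at (188,226). The carrier has its hinge line from crop (150,215) to (415,420), its black tab running from (200,430) to (110,540), and the packed bottle at its left end. Next I'll measure the poses.

```bash
python3 - <<'E'
from h import *
for n in("top","scene"):
    c=dict(np.load(n+"0.npz")); H,W=c["depth"].shape
    g=np.array([[bydepth(c,u,v) for u in range(W)] for v in range(H)]); np.save(n+"P.npy",g)
c=dict(np.load("top0.npz")); P=np.load("topP.npy"); img=c["img"].astype(int)
# refs
S=dict(np.load("scene0.npz")); PS=np.load("sceneP.npy")
tab=P[262:268,100:300][...,2]; print("table z top",np.median(P[250:260,180:210,2]),"scene",np.median(PS[215:225,250:260,2]))
sub=P[165:262,262:356].reshape(-1,3); im=img[165:262,262:356].reshape(-1,3)
bright=im.min(1)>130
def rect(m,name):
    q=sub[m][:,:2].astype(np.float32)*1000; (ct,sz,a)=cv2.minAreaRect(q); print(name,len(q),np.round(ct,1),np.round(sz,1),round(a,1),"z",np.round(np.median(sub[m][:,2]),4)); return q
z=sub[:,2]
rect((z>.06)&(z<.078)&bright,"cheeks")
k=(z>.06)&(z<.078)&bright
q=sub[k];lab=q[:,1]>-.31
for l in(0,1):
    r=q[lab==l]; print("cheek",l,len(r),r.mean(0).round(4), np.round(cv2.fitLine(r[:,:2].astype(np.float32),cv2.DIST_L2,0,.01,.01).ravel(),3), r[:,:2].min(0),r[:,:2].max(0))
u0,v0=262,165
# corners at given crop pixels of carr.png
for nm,(x,y),zz in[("Lback top",(265,45),.07),("Lfront top",(172,165),.07),("Rback top",(548,258),.07),("gate corner L",(53,365),.01),("gate corner R",(300,556),.01),("tab end",(108,540),.03),("hingeL",(150,215),.008),("hingeR",(418,422),.008),("packed cap",(275,132),.105)]:
    print(nm,np.round(onz(c,260+x/6-.4,165+y/6-.4,zz)*1000,1))
# loose bottles: contours in both views
def comp(c,box,f):
    u,v,w,h=box; i=c["img"][v:v+h,u:u+w].astype(int); m=f(i).astype(np.uint8)
    n,l,st,ce=cv2.connectedComponentsWithStats(m); j=1+st[1:,4].argmax(); return ce[j]+[u,v],st[j]
white=lambda i:(i.min(2)>175)
black=lambda i:(i.max(2)<60)
print("bigcap top",*comp(c,(140,235,28,28),white)); e=comp(c,(140,235,28,28),white)[0]; print(onz(c,*e,.105))
# body base fit by scene/top depth: points on side surfaces
for n,PP in(("top",P),("scene",PS)):
  for nm,cx,cy,h,R in(("big",.43,.1,.105,.023),("small",.443,-.071,.089,.019),("packed",.575,-.28,.105,.023)):
    q=PP.reshape(-1,3); d=np.hypot(q[:,0]-cx,q[:,1]-cy); t=q[(d<.035)&(q[:,2]>h-.006)&(q[:,2]<h+.012)]
    b=q[(d<.04)&(q[:,2]>.02)&(q[:,2]<h*.6)]
    print(n,nm,"cap n",len(t),t.mean(0).round(4) if len(t) else "", "body n",len(b), end=" ")
    if len(b)>10:
        from scipy.optimize import least_squares
        s=least_squares(lambda p:np.hypot(b[:,0]-p[0],b[:,1]-p[1])-R,[cx,cy],loss="soft_l1",f_scale=.002); print(s.x.round(4),np.sqrt(np.mean(s.fun**2)).round(4))
    else: print()
E
```

```text
table z top 8.288306740111828e-05 scene 0.0009790770822414308
cheeks 135 [ 566.6 -293.8] [227.4  88.6] 60.0 z 0.0707
cheek 0 54 [ 0.5039 -0.3804  0.0697] [ 0.771 -0.637  0.504 -0.38 ] [ 0.47777271 -0.4013237 ] [ 0.52896402 -0.35806947]
cheek 1 81 [ 0.592  -0.2239  0.0715] [ 0.242 -0.97   0.592 -0.224] [ 0.57517501 -0.28190661] [ 0.6247262  -0.17368978]
Lback top [ 627.5 -284.    70. ]
Lfront top [ 574.7 -241.8   70. ]
Rback top [ 530.  -403.9   70. ]
gate corner L [ 496.6 -187.9   10. ]
gate corner R [ 408.2 -296.1   10. ]
tab end [ 415.8 -210.5   30. ]
hingeL [ 564.6 -233.4    8. ]
hingeR [ 467.2 -351.5    8. ]
packed cap [ 580.7 -284.6  105. ]
bigcap top [149.         247.20408163] [ 4  7 11 11 98]
[0.43494064 0.11059542 0.105     ]
top big cap n 94 [0.4355 0.1102 0.105 ] body n 65 [0.4357 0.1115] 0.0004
top small cap n 71 [ 0.4487 -0.0633  0.0891] body n 26 [ 0.4491 -0.0635] 0.0003
top packed cap n 98 [ 0.5793 -0.2828  0.1125] body n 90 [ 0.5821 -0.2786] 0.0057
scene big cap n 53 [0.4315 0.1086 0.1037] body n 198 [0.4336 0.112 ] 0.0016
scene small cap n 44 [ 0.4445 -0.0669  0.0872] body n 138 [ 0.4486 -0.0633] 0.0016
scene packed cap n 0  body n 0
```

Measured: small bottle at (0.449,-0.063), big at (0.435,0.111). The carrier origin is about (0.5515,-0.322) with yaw -39.4° (gate width and cheek spacing agree). The packed bottle is at carrier y ≈ 47, so I'll place the small bottle at y ≈ -50 and the big one at y ≈ -3. I'll grip along carrier x (tool yaw 50.6°), small bottle first.

```bash
python3 -m creep '[[[2.2,5,0,0,0,5.6,8.5],[4.4,10,0,0,0,11.2,8.5],[6.6,15,0,0,0,16.8,8.5],[8.8,20,0,0,0,22.4,8.5],[11,25,0,0,0,28.2,8.5]]]'; python3 -m creep '[[[2.8,6,0,0,0,0,8.5],[5.5,12,0,0,0,0,8.5],[8.3,18,0,0,0,0,8.5],[11,24.2,0,0,0,0,8.5],[11,24.2,-3,0,0,0,8.5]]]'
```

```text
t: 0.72
eef_pos: [0.3389, -0.303, 0.2308]
eef_rot: [-3.141, -0.0, 0.886]
force: [-0.1, -0.1, 0.5]
gripper_width: 0.0849
grasp_force: 0.0
t: 1.35
eef_pos: [0.4503, -0.0596, 0.2029]
eef_rot: [3.138, -0.003, 0.888]
force: [-0.3, -1.4, -0.6]
gripper_width: 0.0851
grasp_force: 0.0
```

```bash
python3 -m creep '[[[0,0,-4.5,0,0,0,8.5],[0,0,-9,0,0,0,8.5],[0,0,-13,0,0,0,8.5],[0,0,-16,0,0,0,8.5],[0,0,-17,0,0,0,8.5]]]'; python3 -m creep '[[[0,0,0,0,0,0,3.4],[0,0,0,0,0,0,3.4],[0,0,0,0,0,0,3.4],[0,0,0,0,0,0,3.4],[0,0,0,0,0,0,3.4]]]'
```

```text
t: 1.98
eef_pos: [0.4469, -0.0624, 0.0288]
eef_rot: [-3.138, 0.002, 0.883]
force: [-0.9, 0.1, 0.2]
gripper_width: 0.085
grasp_force: 0.0
t: 2.6
eef_pos: [0.4497, -0.063, 0.0331]
eef_rot: [3.139, -0.002, 0.883]
force: [-1.2, 0.7, 5.9]
gripper_width: 0.0366
grasp_force: 60.0
```

```bash
python3 -m creep '[[[0,0,2,0,0,0,3.4],[0,0,5,0,0,0,3.4],[0,0,9,0,0,0,3.4],[0,0,13,0,0,0,3.4],[0,0,15,0,0,0,3.4]]]'; python3 -m creep '[[[1.2,-5,0,0,0,0,3.4],[2.6,-11,0,0,0,0,3.4],[4,-17,0,0,0,0,3.4],[5.5,-23,0,0,0,0,3.4],[6.5,-27,0,0,0,0,3.4]]]';python3 -m creep '[[[0.6,-2.8,0,0,0,0,3.4],[0.6,-2.8,0,0,0,0,3.4],[0.6,-2.8,0,0,0,0,3.4],[0.6,-2.8,0,0,0,0,3.4],[0.6,-2.8,0,0,0,0,3.4]]]'
python3 - <<'E'
from h import *
from workcell import imaging,status
s=status.state();print(s["eef_pos"],s["gripper_width"])
for n in("scene","wrist","top"):
    c=imaging.read_camera(n);np.savez(n+"1.npz",**c);cv2.imwrite(f"pics/{n}1.png",c["img"][:,:,::-1])
a=cv2.imread("pics/scene1.png")[150:330,220:400];b=cv2.imread("pics/wrist1.png")
cv2.imwrite("pics/m1.png",np.hstack([cv2.resize(a,(400,400)),cv2.resize(b,(400,300),).copy() if 0 else cv2.copyMakeBorder(cv2.resize(b,(400,300)),0,100,0,0,0)]))
E
```

```text
t: 3.22
eef_pos: [0.4492, -0.0629, 0.1839]
eef_rot: [3.138, -0.002, 0.883]
force: [-0.1, 0.0, 0.4]
gripper_width: 0.0369
grasp_force: 60.0
t: 3.85
eef_pos: [0.5132, -0.3353, 0.1794]
eef_rot: [-3.139, 0.0, 0.881]
force: [0.3, 0.7, -0.7]
gripper_width: 0.0367
grasp_force: 60.1
t: 4.47
eef_pos: [0.5197, -0.3599, 0.1817]
eef_rot: [3.141, -0.0, 0.884]
force: [-0.4, 0.2, -0.6]
gripper_width: 0.0371
grasp_force: 60.2
[ 0.51970915 -0.35994386  0.18169482] 0.03714070194726561
```

View pics/m1.png

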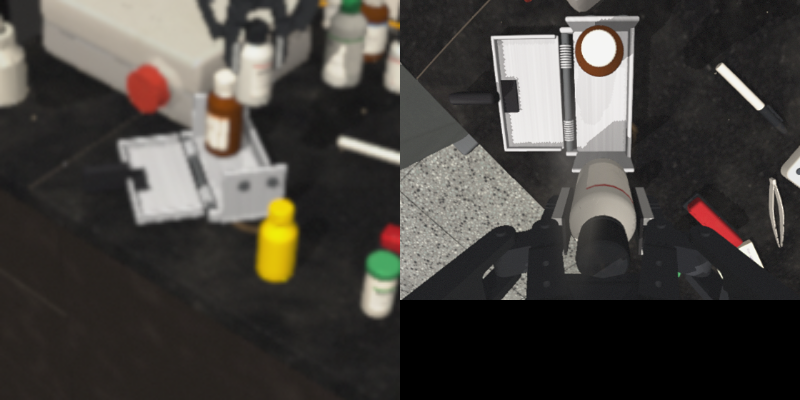

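The wrist view shows the carrier square to the gripper, the packed bottle at its far end, and the small bottle held upright. I'll refine the poses from this close view's depth.

```bash
python3 - <<'E'
from h import *
from scipy.optimize import least_squares
c=dict(np.load("wrist1.npz"));H,W=c["depth"].shape
P=np.array([[bydepth(c,u,v) for u in range(W)] for v in range(H)]).reshape(-1,3);I=c["img"].reshape(-1,3).astype(int)
ok=(c["depth"].ravel()>0);P,I=P[ok],I[ok]
np.savez("w1P.npz",P=P,I=I)
a=np.radians(-39.4);O=np.array([.5515,-.322]);X=np.array([np.cos(a),np.sin(a)]);Y=np.array([-X[1],X[0]])
L=np.c_[(P[:,:2]-O)@X,(P[:,:2]-O)@Y,P[:,2]]*1000
def med(m,n):
    q=L[m];print(n,len(q),"med",np.median(q,0).round(1),"5-95%",np.percentile(q,5,0).round(1),np.percentile(q,95,0).round(1))
z=L[:,2];x=L[:,0];y=L[:,1]
med((abs(x)<30)&(abs(y)<20)&(z<15)&(z>3),"floor")
med((x<-60)&(x>-125)&(abs(y)<60)&(z<20)&(I.min(1)>150),"gateplate")
m=(x<-50)&(x>-140)&(abs(y)<80)&(z<25)&(z>5)&(I.min(1)>150); r=cv2.minAreaRect(L[m][:,:2].astype(np.float32));print("gate rect",r)
m=(z>27)&(z<36)&(x>25)&(x<45)&(y<20)&(y>-55);med(m,"rail");print(cv2.fitLine(L[m][:,:2].astype(np.float32),cv2.DIST_L2,0,.01,.01).ravel())
m=(z>66)&(z<75)&(y>65)&(y<90)&(abs(x)<45);med(m,"Lcheek");print(cv2.fitLine(L[m][:,:2].astype(np.float32),cv2.DIST_L2,0,.01,.01).ravel() if m.sum() else 0)
m=(z>66)&(z<75)&(y<-65)&(y>-90)&(abs(x)<45);med(m,"Rcheek")
m=(z>100)&(z<120)&(abs(x)<30)&(y>20)&(y<75);med(m,"packed cap")
b=L[(z>20)&(z<75)&(abs(x)<30)&(y>15)&(y<72)&(I[:,0]<170)]
s=least_squares(lambda p:np.hypot(b[:,0]-p[0],b[:,1]-p[1])-23,[0,47],loss="soft_l1",f_scale=2);print("packed body",s.x,len(b),np.sqrt(np.mean(s.fun**2)))
b=L[(z>150)&(z<205)&(np.hypot(x,y+50)<24)&(abs(x)<15)]
s=least_squares(lambda p:np.hypot(b[:,0]-p[0],b[:,1]-p[1])-19,[0,-50],loss="soft_l1",f_scale=2);print("held",s.x,len(b),np.sqrt(np.mean(s.fun**2)))
b=L[(z>120)&(np.hypot(x,y+50)<24)&(abs(x)<15)];print("held zmin",np.percentile(b[:,2],[0,1,5,99]))
t=np.array([.5197,-.3599]);print("tcp",(t-O)@X*1000,(t-O)@Y*1000)
E
```

```text
floor 3060 med [0.1 0.6 8.2] 5-95% [-27.  -18.1   6.9] [27.4 18.   9.4]
gateplate 8821 med [-89.2   7.   10.1] 5-95% [-120.3  -53.4    8.9] [-62.9  55.3  11.3]
gate rect ((-89.82417297363281, -0.7854766845703125), (79.6860580444336, 139.92947387695312), 0.10692078620195389)
rail 556 med [ 31.9 -15.1  31.6] 5-95% [ 29.8 -51.   29.3] [34.4 16.7 33. ]
[ 2.3446816e-03 -9.9999726e-01  3.1971111e+01 -1.6053690e+01]
Lcheek 855 med [-0.2 75.9 69.7] 5-95% [-31.6  73.9  66.9] [30.4 78.2 71. ]
[ 9.9994940e-01  1.0057766e-02 -1.7410515e-01  7.5934677e+01]
Rcheek 174 med [ 23.  -75.8  69.4] 5-95% [-33.2 -78.6  66.6] [ 33.4 -74.2  70.9]
packed cap 2008 med [ -3.6  46.5 113.2] 5-95% [-15.   35.1 111.8] [  7.8  57.6 114.4]
packed body [49.75855885 51.06451079] 139 4.8819330079739585
held [ -0.44315873 -51.92836907] 2945 0.2833414404844949
held zmin [150.18289336 155.89987132 172.16575981 270.72010349]
tcp -0.5166411868497809 -49.471032755381664
```

```bash
python3 -m creep '[[[0.06,0.08,-3,0,0,0,3.4],[0.06,0.08,-6,0,0,0,3.4],[0.06,0.08,-9,0,0,0,3.4],[0.06,0.08,-11,0,0,0,3.4],[0.06,0.08,-12.5,0,0,0,3.4]]]'; python3 -m creep '[[[0,0,-0.5,0,0,0,3.4],[0,0,-0.9,0,0,0,3.4],[0,0,-1.2,0,0,0,3.4],[0,0,-1.4,0,0,0,3.4],[0,0,-1.4,0,0,0,3.4]]]'
```

```text
t: 5.25
eef_pos: [0.5201, -0.3599, 0.0555]
eef_rot: [-3.141, -0.0, 0.883]
force: [1.0, 0.7, -0.9]
gripper_width: 0.0372
grasp_force: 60.2
t: 5.88
eef_pos: [0.5202, -0.36, 0.0424]
eef_rot: [3.141, 0.0, 0.883]
force: [0.6, -0.1, 0.2]
gripper_width: 0.037
grasp_force: 60.2
```

Not touching yet; lower in small steps.

```bash
python3 -m creep '[[[0,0,-0.1,0,0,0,3.4],[0,0,-0.2,0,0,0,3.4],[0,0,-0.2,0,0,0,3.4],[0,0,-0.2,0,0,0,3.4],[0,0,-0.2,0,0,0,3.4]]]'
```

```text
t: 6.5
eef_pos: [0.5203, -0.3601, 0.0412]
eef_rot: [3.141, -0.0, 0.883]
force: [-1.1, 1.9, 5.4]
gripper_width: 0.0366
grasp_force: 60.4
```

```bash
python3 -m creep '[[[0,0,0,0,0,0,5],[0,0,0,0,0,0,6],[0,0,0,0,0,0,6],[0,0,0,0,0,0,6],[0,0,0,0,0,0,6]]]'; python3 -m creep '[[[0,0,1,0,0,0,6],[0,0,4,0,0,0,6],[0,0,8,0,0,0,6],[0,0,12,0,0,0,6],[0,0,17,0,0,0,6]]]'; python3 -m creep '[[[-1,5,0,0,0,0,8.5],[-2,11,0,0,0,0,8.5],[-3,17,0,0,0,0,8.5],[-4,23,0,0,0,0,8.5],[-5,29,0,0,0,0,8.5]]]'; python3 -m creep '[[[-0.8,5,0,0,0,0,8.5],[-1.6,10,0,0,0,0,8.5],[-2.6,14.5,0,0,0,0,8.5],[-3.5,18,0,0,0,0,8.5],[-3.5,18,0,0,0,0,8.5]]]'
python3 - <<'E'
from h import *
from workcell import imaging,status
s=status.state();print(s["eef_pos"],s["eef_rot"])
for n in("top","wrist"):
    c=imaging.read_camera(n);np.savez(n+"2.npz",**c);cv2.imwrite(f"pics/{n}2.png",c["img"][:,:,::-1])
c=dict(np.load("top2.npz"))
b=c["img"][165:265,260:380]
m=cv2.imread("pics/wrist2.png")
cv2.imwrite("pics/m2.png",np.hstack([cv2.resize(b[:,:,::-1],(400,333)),cv2.copyMakeBorder(cv2.resize(m,(400,300)),0,33,0,0,0)]))
E
```

```text
t: 7.12
eef_pos: [0.5201, -0.36, 0.0402]
eef_rot: [-3.142, 0.0, 0.883]
force: [-0.0, -0.4, 0.6]
gripper_width: 0.0601
grasp_force: 0.0
t: 7.75
eef_pos: [0.5198, -0.3597, 0.2116]
eef_rot: [-3.141, 0.0, 0.883]
force: [0.2, -0.6, -0.2]
gripper_width: 0.0605
grasp_force: 0.0
t: 8.38
eef_pos: [0.4696, -0.0682, 0.2114]
eef_rot: [3.14, -0.001, 0.883]
force: [1.1, -0.1, -0.4]
gripper_width: 0.085
grasp_force: 0.0
t: 9.0
eef_pos: [0.4346, 0.1119, 0.2114]
eef_rot: [3.141, -0.002, 0.887]
force: [0.9, -0.5, -0.6]
gripper_width: 0.085
grasp_force: 0.0
[0.43461914 0.1119337  0.21137814] [ 3.14083865e+00 -1.50017544e-03  8.86938378e-01]
```

View pics/m2.png

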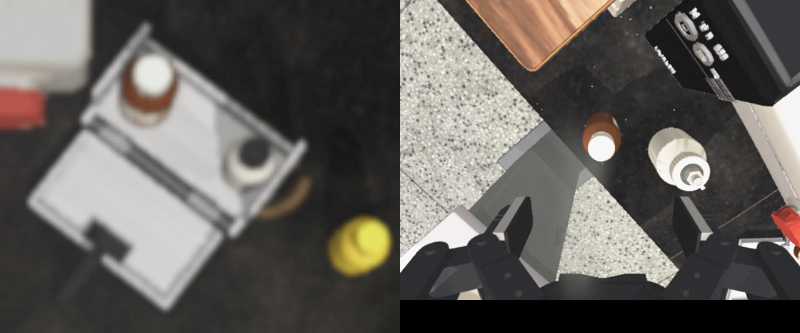

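The small bottle stands upright at the right end of the carrier. The wrist view shows the big bottle at (600,135), with the pump bottle beside it. I'll check both positions against the finger room.

```bash
python3 - <<'E'
from h import *
from scipy.optimize import least_squares
def cloud(f):
    c=dict(np.load(f));H,W=c["depth"].shape
    P=np.array([[bydepth(c,u,v) for u in range(W)] for v in range(H)]).reshape(-1,3);ok=c["depth"].ravel()>0
    return P[ok]
P=cloud("wrist2.npz")
def cyl(P,cx,cy,R,z0,z1,r=.05,fr=False):
    b=P[(np.hypot(P[:,0]-cx,P[:,1]-cy)<r)&(P[:,2]>z0)&(P[:,2]<z1)]
    s=least_squares(lambda p:np.hypot(b[:,0]-p[0],b[:,1]-p[1])-p[2] if fr else np.hypot(b[:,0]-p[0],b[:,1]-p[1])-R,[cx,cy,R] if fr else [cx,cy],loss="soft_l1",f_scale=.002);print(s.x.round(4),len(b),np.sqrt(np.mean(s.fun**2)).round(4))
cyl(P,.435,.111,.023,.015,.065,.035)
cyl(P,.49,.015,.028,.015,.06,.05,True)
T=cloud("top2.npz");a=np.radians(-39.4);O=np.array([.5515,-.322]);X=np.array([np.cos(a),np.sin(a)]);Y=np.array([-X[1],X[0]])
L=np.c_[(T[:,:2]-O)@X,(T[:,:2]-O)@Y,T[:,2]]*1000
for n,y,h in(("small",-50,97),("packed",46,113)):
    m=(abs(L[:,0])<30)&(abs(L[:,1]-y)<25)&(L[:,2]>h-5);print(n,m.sum(),L[m].mean(0).round(1))
E
```

```text
[0.434  0.1112] 405 0.0001
[0.4926 0.0225 0.0319] 1021 0.0003
small 67 [  0.3 -50.2  97. ]
packed 97 [ -2.5  47.7 113.2]
```

```bash
python3 -m creep '[[[-0.1,0.1,-4.5,0,0,0,8.5],[-0.1,0.1,-9,0,0,0,8.5],[-0.1,0.1,-13,0,0,0,8.5],[-0.1,0.1,-16,0,0,0,8.5],[-0.1,0.1,-17.2,0,0,0,8.5]]]'; python3 -m creep '[[[0,0,0,0,0,0,4.2],[0,0,0,0,0,0,4.2],[0,0,0,0,0,0,4.2],[0,0,0,0,0,0,4.2],[0,0,0,0,0,0,4.2]]]'
```

```text
t: 9.72
eef_pos: [0.4334, 0.1097, 0.0365]
eef_rot: [-3.14, 0.002, 0.881]
force: [0.4, -0.1, 0.3]
gripper_width: 0.085
grasp_force: 0.0
t: 10.35
eef_pos: [0.4354, 0.1112, 0.0403]
eef_rot: [3.139, -0.003, 0.883]
force: [-0.3, 0.0, 5.8]
gripper_width: 0.045
grasp_force: 61.3
```

```bash
python3 -m creep '[[[0,0,2,0,0,0,4.2],[0,0,5,0,0,0,4.2],[0,0,9,0,0,0,4.2],[0,0,13,0,0,0,4.2],[0,0,17,0,0,0,4.2]]]'; python3 -m creep '[[[1,-4,0,0,0,0,4.2],[2.4,-9,0,0,0,0,4.2],[3.7,-14,0,0,0,0,4.2],[5.2,-20,0,0,0,0,4.2],[6.8,-26,0,0,0,0,4.2]]]';python3 -m creep '[[[1.6,-6,0,0,0,0,4.2],[3,-11.5,0,0,0,0,4.2],[4,-15.5,0,0,0,0,4.2],[4.6,-17.6,0,0,0,0,4.2],[4.6,-17.6,0,0,0,0,4.2]]]';python3 -m creep '[[[0,0,-1.5,0,0,0,4.2],[0,0,-3,0,0,0,4.2],[0,0,-3,0,0,0,4.2],[0,0,-3,0,0,0,4.2],[0,0,-3,0,0,0,4.2]]]'
cat > m3.py <<'E'
from h import *
import sys
from workcell import imaging,status
from scipy.optimize import least_squares
n=sys.argv[1];s=status.state();print(s["eef_pos"].round(4) if hasattr(s["eef_pos"],"round") else s["eef_pos"])
c=imaging.read_camera("wrist");np.savez(f"wrist{n}.npz",**c);cv2.imwrite(f"pics/wrist{n}.png",c["img"][:,:,::-1])
H,W=c["depth"].shape
P=np.array([[bydepth(c,u,v) for u in range(W)] for v in range(H)]).reshape(-1,3)[c["depth"].ravel()>0]
a=np.radians(-39.4);O=np.array([.5515,-.322]);X=np.array([np.cos(a),np.sin(a)]);Y=np.array([-X[1],X[0]])
L=np.c_[(P[:,:2]-O)@X,(P[:,:2]-O)@Y,P[:,2]]*1000;x,y,z=L.T
def rep(m,n):
    if m.sum()>20:print(n,m.sum(),np.median(L[m],0).round(1),np.percentile(L[m],5,0).round(1),np.percentile(L[m],95,0).round(1))
rep((z>66)&(z<75)&(y>65)&(y<90)&(abs(x)<45),"Lcheek");rep((z>100)&(z<120)&(abs(x)<30)&(y>30)&(y<75),"packed cap");rep((z>85)&(z<103)&(abs(x)<30)&(y<-38)&(y>-70),"small cap")
rep((z>27)&(z<36)&(x>25)&(x<45)&(abs(y)<60),"rail")
tz=s["eef_pos"][2]*1000
b=L[(z>tz-33)&(z<tz+25)&(np.hypot(x,y+4)<30)&(abs(x)<17)]
f=least_squares(lambda p:np.hypot(b[:,0]-p[0],b[:,1]-p[1])-23,[0,-4],loss="soft_l1",f_scale=2);print("big",f.x,len(b),np.sqrt(np.mean(f.fun**2)))
E
python3 m3.py 3
```

```text
t: 10.98
eef_pos: [0.434, 0.1111, 0.2097]
eef_rot: [3.141, -0.0, 0.883]
force: [0.3, -0.4, -1.5]
gripper_width: 0.0452
grasp_force: 61.2
t: 11.6
eef_pos: [0.5024, -0.1507, 0.2086]
eef_rot: [3.141, -0.0, 0.883]
force: [0.5, 0.6, -0.6]
gripper_width: 0.0449
grasp_force: 61.3
t: 12.22
eef_pos: [0.5479, -0.3262, 0.2072]
eef_rot: [-3.14, 0.0, 0.881]
force: [0.1, 0.9, -1.3]
gripper_width: 0.0451
grasp_force: 61.5
t: 12.85
eef_pos: [0.5484, -0.3249, 0.1791]
eef_rot: [3.14, -0.0, 0.883]
force: [0.7, -0.4, -0.0]
gripper_width: 0.0449
grasp_force: 61.5
[ 0.5484 -0.3249  0.1791]
Lcheek 756 [ 0.6 76.4 69.5] [-32.   74.4  67.9] [29.8 79.1 70.8]
packed cap 1781 [ -3.7  47.  113.2] [-15.   35.3 111.6] [  7.6  58.5 114.3]
rail 684 [31.8 15.4 31.7] [ 29.6 -30.3  29.6] [34.3 56.3 32.9]
big [-0.60311099 -4.67644181] 3352 0.24288726775838781
```

```bash
python3 -m creep '[[[0.06,0.08,-2.5,0,0,0,4.2],[0.06,0.08,-5,0,0,0,4.2],[0.06,0.08,-7,0,0,0,4.2],[0.06,0.08,-9,0,0,0,4.2],[0.06,0.08,-11,0,0,0,4.2]]]'; python3 -m creep '[[[0,0,-0.7,0,0,0,4.2],[0,0,-1.3,0,0,0,4.2],[0,0,-1.7,0,0,0,4.2],[0,0,-1.9,0,0,0,4.2],[0,0,-1.9,0,0,0,4.2]]]'; python3 -m creep '[[[0,0,-0.1,0,0,0,4.2],[0,0,-0.2,0,0,0,4.2],[0,0,-0.2,0,0,0,4.2],[0,0,-0.2,0,0,0,4.2],[0,0,-0.2,0,0,0,4.2]]]'
```

```text
t: 13.52
eef_pos: [0.5489, -0.3243, 0.0675]
eef_rot: [3.141, -0.0, 0.883]
force: [0.0, -0.2, -1.2]
gripper_width: 0.0445
grasp_force: 61.5
t: 14.15
eef_pos: [0.5489, -0.3243, 0.0495]
eef_rot: [3.141, -0.0, 0.883]
force: [0.9, 0.3, -1.6]
gripper_width: 0.0447
grasp_force: 61.5
t: 14.78
eef_pos: [0.549, -0.3243, 0.0484]
eef_rot: [3.141, -0.0, 0.883]
force: [-1.7, 0.8, 6.1]
gripper_width: 0.045
grasp_force: 61.6
```

```bash
python3 -m creep '[[[0,0,0,0,0,0,5.5],[0,0,0,0,0,0,6.6],[0,0,0,0,0,0,6.6],[0,0,0,0,0,0,6.6],[0,0,0,0,0,0,6.6]]]'; python3 -m creep '[[[0,0,1,0,0,0,6.6],[0,0,4,0,0,0,6.6],[0,0,8,0,0,0,6.6],[0,0,12,0,0,0,6.6],[0,0,17,0,0,0,6.6]]]'; python3 -m creep '[[[-2,0.5,0,0,0,10,5],[-4,2,0,0,0,20,5],[-7,4,0,0,0,30,4.5],[-10,6,0,0,0,40,4.5],[-12,8,0,0,0,50,4.5]]]';python3 -m creep '[[[0,0,0,0,0,10,4],[0,0,0,0,0,20,4],[0,0,0,0,0,30,4],[0,0,0,0,0,40,4],[0,0,0,0,0,40,4]]]'
python3 - <<'E'
from h import *
from workcell import imaging,status
s=status.state();print(s["eef_pos"],s["eef_rot"],s["joints"])
for n in("top","wrist"):
    c=imaging.read_camera(n);np.savez(n+"4.npz",**c);cv2.imwrite(f"pics/{n}4.png",c["img"][:,:,::-1])
c=dict(np.load("top4.npz"))
b=c["img"][165:265,260:380]
m=cv2.imread("pics/wrist4.png")
cv2.imwrite("pics/m4.png",np.hstack([cv2.resize(b[:,:,::-1],(400,333)),cv2.copyMakeBorder(cv2.resize(m,(400,300)),0,33,0,0,0)]))
E
```

```text
t: 15.4
eef_pos: [0.5487, -0.3241, 0.0472]
eef_rot: [-3.141, 0.0, 0.883]
force: [-0.7, -0.4, 0.6]
gripper_width: 0.0658
grasp_force: 0.0
t: 16.02
eef_pos: [0.5484, -0.324, 0.2186]
eef_rot: [-3.141, 0.0, 0.883]
force: [0.3, -0.1, 0.5]
gripper_width: 0.0664
grasp_force: 0.0
t: 16.65
eef_pos: [0.4277, -0.2436, 0.2185]
eef_rot: [3.14, 0.001, 1.761]
force: [0.2, -0.2, 0.5]
gripper_width: 0.0449
grasp_force: 0.0
t: 17.27
eef_pos: [0.4288, -0.2442, 0.2182]
eef_rot: [3.141, 0.001, 2.452]
force: [-0.1, 0.4, 0.0]
gripper_width: 0.0403
grasp_force: 0.0
[ 0.42879961 -0.244192    0.21818876] [3.14148146e+00 1.24043730e-03 2.45224561e+00] [-5.86619470e-01 -1.99412881e-01  1.53403166e+00 -1.70695349e-05
  1.80572858e+00 -1.46807281e+00]
```

View pics/m4.png

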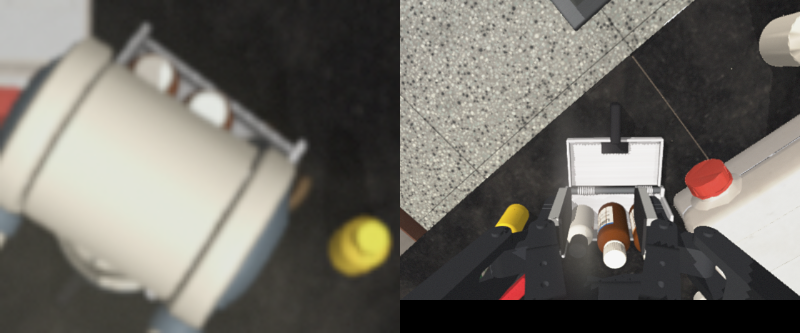

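```bash
python3 -m creep '[[[0,0,0,0,0,-10.5,4],[0,0,0,0,0,-21,4],[0,0,0,0,0,-31.5,4],[0,0,0,0,0,-42,4],[0,0,0,0,0,-52,4]]]';python3 -m creep '[[[0,0,0,0,0,-10.5,4],[0,0,0,0,0,-21,4],[0,0,0,0,0,-31.5,4],[0,0,0,0,0,-42,4],[0,0,0,0,0,-52,4]]]';python3 -m creep '[[[0,0,0,0,0,-10.5,4],[0,0,0,0,0,-21,4],[0,0,0,0,0,-31.5,4],[0,0,0,0,0,-42,4],[0,0,0,0,0,-52,4]]]';python3 -m creep '[[[0,0,0,0,0,-8,4],[0,0,0,0,0,-16,4],[0,0,0,0,0,-24,4],[0,0,0,0,0,-24,4],[0,0,0,0,0,-24,4]]]'
python3 - <<'E'
from h import *
from workcell import imaging,status
s=status.state();print(s["joints"])
w=imaging.read_camera("wrist");np.savez("wrist5.npz",**w);print("cam rel tcp",w["T"][:3,3]-s["eef_pos"])
a=np.radians(-39.4);O=np.array([.5515,-.322]);X=np.array([np.cos(a),np.sin(a)]);Y=np.array([-X[1],X[0]])
for f in("wrist4.npz","wrist5.npz"):
    c=dict(np.load(f));H,W=c["depth"].shape
    P=np.array([[bydepth(c,u,v) for u in range(W)] for v in range(H)]).reshape(-1,3);ok=c["depth"].ravel()>0;P=P[ok];I=c["img"].reshape(-1,3)[ok].astype(int)
    L=np.c_[(P[:,:2]-O)@X,(P[:,:2]-O)@Y,P[:,2]]*1000;x,y,z=L.T
    def rep(m,n):
        if m.sum()>15:print(f,n,m.sum(),np.median(L[m],0).round(1),np.percentile(L[m],3,0).round(1),np.percentile(L[m],97,0).round(1))
    rep((x<-132)&(x>-195)&(abs(y)<15)&(z>30)&(z<45),"tab top")
    rep((abs(x)<30)&(y>30)&(y<60)&(z>105)&(z<120),"packed cap");rep((abs(x)<30)&(abs(y+4)<18)&(z>105)&(z<120),"big cap");rep((abs(x)<30)&(y<-35)&(y>-65)&(z>90)&(z<101),"small cap")
E
```

```text
t: 18.0
eef_pos: [0.4288, -0.2442, 0.2175]
eef_rot: [3.141, 0.0, 1.537]
force: [-0.5, 0.1, -0.4]
gripper_width: 0.0402
grasp_force: 0.0
t: 18.62
eef_pos: [0.4288, -0.2442, 0.2175]
eef_rot: [3.141, -0.0, 0.63]
force: [0.3, -0.1, 0.6]
gripper_width: 0.0399
grasp_force: 0.0
t: 19.25
eef_pos: [0.4288, -0.2442, 0.2175]
eef_rot: [3.142, -0.0, -0.278]
force: [-0.0, 0.5, -0.2]
gripper_width: 0.04
grasp_force: 0.0
t: 19.88
eef_pos: [0.4288, -0.2442, 0.2174]
eef_rot: [3.142, -0.0, -0.686]
force: [0.2, -0.5, 0.0]
gripper_width: 0.04
grasp_force: 0.0
[-5.86668934e-01 -1.98617613e-01  1.53479978e+00 -1.43538493e-05
  1.80531482e+00  1.67046193e+00]
cam rel tcp [ 0.06070201 -0.05065221  0.14268516]
wrist4.npz tab top 753 [-158.2   -0.8   37.6] [-180.1   -7.2   34.4] [-133.8    5.9   39.2]
wrist4.npz big cap 787 [ -5.3  -4.  112.8] [-15.3 -16.5 105.7] [  9.4   8.4 114.1]
wrist4.npz small cap 524 [ -3.1 -51.2  96.2] [-12.3 -62.   90.9] [  8.8 -40.6  97.4]
wrist5.npz tab top 693 [-155.4   -1.2   37.7] [-178.7   -7.5   34.4] [-133.2    5.4   39.1]
wrist5.npz packed cap 982 [ -9.8  45.1 113. ] [-17.5  33.  106.8] [ -3.7  58.1 114.6]
wrist5.npz big cap 712 [ -8.8  -4.  113. ] [-14.6 -16.1 106.6] [ -4.1   7.7 114.5]
wrist5.npz small cap 644 [ -5.2 -50.9  96.3] [-11.9 -61.6  91.3] [  0.2 -40.3  98. ]
```

Tab measured as expected: top z = 37.7, outer end x = -179, y = -1. All three bottles are standing. Next I'll tilt the tool 45° forward and go in front of the tab.

```bash
python3 -m creep '[[[-0.5,0.8,-1.5,-5.7,-7,0,4],[-1,1.6,-3,-11.4,-14,0,4],[-1.5,2.5,-5,-17.1,-21,0,4],[-2,3.4,-7,-22.9,-28,0,4],[-2.5,4.2,-9,-28.6,-34.8,0,4]]]';python3 -m creep '[[[0,0,-1,0,0,0,4],[0,0,-3,0,0,0,4],[0,0,-5,0,0,0,4],[0,0,-7,0,0,0,4],[0,0,-7,0,0,0,4]]]'; python3 - <<'E'
from workcell import status
import numpy as np
from scipy.spatial.transform import Rotation as R
s=status.state();M=R.from_euler("xyz",s["eef_rot"]).as_matrix();p=np.array(s["eef_pos"]);print(s["joints"],M[:,2].round(3),M[:,1].round(3))
print("want z",[.5464,-.4488,-.707],"y ±",[.635,.773,0]); print("to pre cm",(np.array([.404,-.2021,.057])-p)*100)
E
```

```text
t: 20.55
eef_pos: [0.456, -0.2136, 0.1207]
eef_rot: [3.116, -0.757, -0.687]
force: [0.7, -1.2, 0.3]
gripper_width: 0.0395
grasp_force: 0.0
t: 21.18
eef_pos: [0.4554, -0.2143, 0.0535]
eef_rot: [3.118, -0.754, -0.69]
force: [-0.5, -0.3, 0.1]
gripper_width: 0.0401
grasp_force: 0.0
[-0.32811401 -0.81406018  2.41079704 -0.35584358  0.86232565  2.07866897] [ 0.513 -0.454 -0.728] [-0.649 -0.761  0.017]
want z [0.5464, -0.4488, -0.707] y ± [0.635, 0.773, 0]
to pre cm [-5.14344163  1.22325713  0.35182599]
```

The 45° tilt runs into the limits of joints 2 and 3 there. I'll use 30° instead, which leaves plenty of room over the bottles at the end, and descend vertically onto the tab.

```bash
python3 -m creep '[[[0.6,-0.5,1.5,3,3.6,0,4],[1.2,-1,3,6,7.2,0,4],[2,-1.7,3.5,9.5,11.6,0,4],[2.9,-2.4,3.5,9.5,11.6,0,4],[2.9,-2.4,3.5,9.5,11.6,0,4]]]'; cat > tgt.py <<'E'
from workcell import status
import numpy as np
from scipy.spatial.transform import Rotation as R
s=status.state();M=R.from_euler("xyz",s["eef_rot"]);p=np.array(s["eef_pos"]);print(np.round(s["joints"],3))
a=np.radians(-39.4);Y=np.array([-np.sin(a),np.cos(a),0])
W=R.from_rotvec(-np.radians(30)*Y)*R.from_euler("xyz",[np.pi,0,a])
print("rot to go deg",np.degrees((W*M.inv()).as_rotvec()).round(1)," to pre cm",((np.array([.4327,-.2256,.09])-p)*100).round(2))
E
python3 tgt.py
```

```text
t: 21.8
eef_pos: [0.4853, -0.2381, 0.089]
eef_rot: [3.118, -0.496, -0.689]
force: [0.1, -0.0, -0.8]
gripper_width: 0.0398
grasp_force: 0.0
[-0.427 -0.48   2.055 -0.165  1.097  1.879]
rot to go deg [-0.1 -2.   0.7]  to pre cm [-5.26  1.25  0.1 ]
```

```bash
python3 -m creep '[[[-1.3,0.3,0,0,-2,0.7,4],[-2.6,0.6,0,0,-2,0.7,4],[-4,1,0,0,-2,0.7,4],[-5.3,1.25,0.1,0,-2,0.7,4],[-5.3,1.25,0.1,0,-2,0.7,4]]]'; python3 tgt.py
```

```text
t: 22.42
eef_pos: [0.4315, -0.2244, 0.0894]
eef_rot: [-3.14, -0.523, -0.688]
force: [0.6, -0.3, -0.3]
gripper_width: 0.04
grasp_force: 0.0
[-0.478 -0.715  2.21  -0.113  1.136  1.802]
rot to go deg [-0.1  0.  -0. ]  to pre cm [ 0.12 -0.12  0.06]
```

```bash
python3 -m creep '[[[0.05,-0.05,-1.5,0,0,0,4],[0.1,-0.1,-3,0,0,0,4],[0.1,-0.1,-4.5,0,0,0,4],[0.1,-0.1,-5.5,0,0,0,4],[0.1,-0.1,-5.5,0,0,0,4]]]'; python3 tgt.py; python3 - <<'E'
from h import *
from workcell import imaging
m=imaging.read_camera("wrist")["img"]; s=imaging.read_camera("scene")["img"][150:270,210:370]
cv2.imwrite("pics/m6.png",np.hstack([cv2.resize(s,(400,300)),cv2.resize(m,(400,300))])[:,:,::-1])
E
```

```text
t: 23.05
eef_pos: [0.4327, -0.2256, 0.0333]
eef_rot: [-3.14, -0.519, -0.688]
force: [-0.8, -0.9, 0.9]
gripper_width: 0.0398
grasp_force: 0.0
[-0.479 -0.67   2.283 -0.119  1.022  1.815]
rot to go deg [-0.2 -0.2 -0. ]  to pre cm [-0.   -0.    5.67]
```

View pics/m6.png

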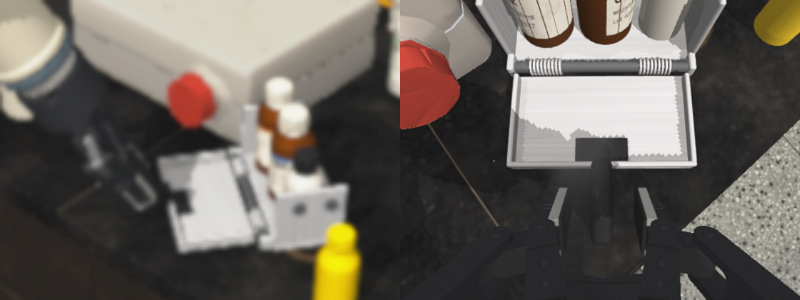

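The fingers straddle the tab centrally, and the three bottles stand in a row in the carrier. Next: lower and grip.

```bash
python3 -m creep '[[[0,0,-0.6,0,0,0,4],[0,0,-1.2,0,0,0,4],[0,0,-1.7,0,0,0,4],[0,0,-1.9,0,0,0,4],[0,0,-1.9,0,0,0,4]]]'; python3 -m creep '[[[0,0,0,0,0,0,2.5],[0,0,0,0,0,0,1.2],[0,0,0,0,0,0,1.2],[0,0,0,0,0,0,1.2],[0,0,0,0,0,0,1.2]]]'
cat > gate.py <<'E'
import sys
from workcell import status
import numpy as np
from scipy.spatial.transform import Rotation as R
s=status.state();p=np.array(s["eef_pos"]);M=R.from_euler("xyz",s["eef_rot"])
a=np.radians(-39.4);X=np.array([np.cos(a),np.sin(a),0]);Y=np.array([-X[1],X[0],0]);h=np.array([.5515,-.322,.010])-.042*X
d=p-h;z=M.as_matrix()[:,2];print("joints",np.round(s["joints"],2),"F",np.round(s["force"],1))
ang=np.degrees(np.arctan2(-z@X,-z[2]))+30;pos=np.degrees(np.arctan2(d[2],-d@X));print("rel hinge mm",(d@X*1000).round(1),(d@Y*1000).round(1),(d[2]*1000).round(1),"radius",np.hypot(d@X,d[2])*1000,"pos angle",pos.round(1),"gate from tilt",ang.round(1))
for t in map(float,sys.argv[1:]):
    Q=R.from_rotvec(np.radians(t)*Y);print(t,np.round((Q.apply(d)-d)*100,2),np.round(t*Y,2))
E
python3 gate.py 2 5 8 11 15
```

```text
t: 23.78
eef_pos: [0.4332, -0.2258, 0.0158]
eef_rot: [-3.14, -0.522, -0.688]
force: [-0.8, 0.8, 0.4]
gripper_width: 0.04
grasp_force: 0.0
t: 24.4
eef_pos: [0.4336, -0.2256, 0.0164]
eef_rot: [-3.139, -0.522, -0.688]
force: [0.6, 5.5, 2.3]
gripper_width: 0.0128
grasp_force: 50.9
joints [-0.48 -0.65  2.3  -0.12  0.98  1.82] F [0.6 5.5 2.3]
rel hinge mm -110.3 -0.3 6.4 radius 110.44045328877618 pos angle 3.3 gate from tilt 0.1
2.0 [ 0.02 -0.02  0.38] [1.27 1.55 0.  ]
5.0 [ 0.08 -0.06  0.96] [3.17 3.86 0.  ]
8.0 [ 0.15 -0.12  1.53] [5.08 6.18 0.  ]
11.0 [ 0.25 -0.21  2.09] [6.98 8.5  0.  ]
15.0 [ 0.42 -0.34  2.83] [ 9.52 11.59  0.  ]
```

```bash
python3 -m creep '[[[0.02,-0.02,0.38,1.27,1.55,0,1.2],[0.08,-0.06,0.96,3.17,3.86,0,1.2],[0.15,-0.12,1.53,5.08,6.18,0,1.2],[0.25,-0.21,2.09,6.98,8.5,0,1.2],[0.42,-0.34,2.83,9.52,11.59,0,1.2]]]'; python3 gate.py 3 6 9 12 15
```

```text
t: 25.02
eef_pos: [0.4379, -0.229, 0.0444]
eef_rot: [-3.139, -0.259, -0.688]
force: [2.4, 2.0, -2.4]
gripper_width: 0.0129
grasp_force: 50.5
joints [-0.52 -0.4   2.02 -0.04  1.26  1.74] F [ 2.4  2.  -2.4]
rel hinge mm -104.8 -0.2 34.4 radius 110.34053671394643 pos angle 18.2 gate from tilt 15.2
3.0 [ 0.15 -0.12  0.54] [1.9  2.32 0.  ]
6.0 [ 0.32 -0.26  1.08] [3.81 4.64 0.  ]
9.0 [ 0.52 -0.42  1.6 ] [5.71 6.95 0.  ]
12.0 [ 0.73 -0.6   2.1 ] [7.62 9.27 0.  ]
15.0 [ 0.96 -0.79  2.6 ] [ 9.52 11.59  0.  ]
```

Tracking well (small forces, constant radius).

```bash
python3 -m creep '[[[0.15,-0.12,0.54,1.9,2.32,0,1.2],[0.32,-0.26,1.08,3.81,4.64,0,1.2],[0.52,-0.42,1.6,5.71,6.95,0,1.2],[0.73,-0.6,2.1,7.62,9.27,0,1.2],[0.96,-0.79,2.6,9.52,11.59,0,1.2]]]'; python3 gate.py 3 6 9 12 15
```

```text
t: 25.65
eef_pos: [0.4476, -0.2368, 0.0699]
eef_rot: [-3.139, 0.004, -0.688]
force: [3.9, 2.2, -1.9]
gripper_width: 0.013
grasp_force: 50.5
joints [-0.56 -0.13  1.74  0.    1.54  1.7 ] F [ 3.9  2.2 -1.9]
rel hinge mm -92.4 -0.1 59.9 radius 110.10152062085007 pos angle 33.0 gate from tilt 30.2
3.0 [ 0.25 -0.21  0.48] [1.9  2.32 0.  ]
6.0 [ 0.52 -0.43  0.93] [3.81 4.64 0.  ]
9.0 [ 0.81 -0.67  1.37] [5.71 6.95 0.  ]
12.0 [ 1.12 -0.92  1.79] [7.62 9.27 0.  ]
15.0 [ 1.44 -1.18  2.19] [ 9.52 11.59  0.  ]
```

```bash
python3 -m creep '[[[0.25,-0.21,0.48,1.9,2.32,0,1.2],[0.52,-0.43,0.93,3.81,4.64,0,1.2],[0.81,-0.67,1.37,5.71,6.95,0,1.2],[1.12,-0.92,1.79,7.62,9.27,0,1.2],[1.44,-1.18,2.19,9.52,11.59,0,1.2]]]'; python3 gate.py 3 6 9 12 14
```

```text
t: 26.28
eef_pos: [0.462, -0.2486, 0.0912]
eef_rot: [-3.139, 0.266, -0.687]
force: [3.2, 3.0, -3.3]
gripper_width: 0.0128
grasp_force: 50.4
joints [-0.58  0.15  1.44  0.03  1.82  1.68] F [ 3.2  3.  -3.3]
rel hinge mm -73.7 -0.1 81.2 radius 109.71398821148797 pos angle 47.8 gate from tilt 45.2
3.0 [ 0.34 -0.28  0.37] [1.9  2.32 0.  ]
6.0 [ 0.69 -0.56  0.73] [3.81 4.64 0.  ]
9.0 [ 1.05 -0.86  1.05] [5.71 6.95 0.  ]
12.0 [ 1.43 -1.17  1.36] [7.62 9.27 0.  ]
14.0 [ 1.69 -1.39  1.54] [ 8.89 10.82  0.  ]
```

```bash
python3 -m creep '[[[0.34,-0.28,0.37,1.9,2.32,0,1.2],[0.69,-0.56,0.73,3.81,4.64,0,1.2],[1.05,-0.86,1.05,5.71,6.95,0,1.2],[1.43,-1.17,1.36,7.62,9.27,0,1.2],[1.69,-1.39,1.54,8.89,10.82,0,1.2]]]'; python3 gate.py 2 4 6 8 10
```

```text
t: 26.9
eef_pos: [0.479, -0.2624, 0.1062]
eef_rot: [-3.139, 0.511, -0.687]
force: [3.6, 5.7, -3.0]
gripper_width: 0.0129
grasp_force: 50.6
joints [-0.59  0.42  1.15  0.06  2.08  1.68] F [ 3.6  5.7 -3. ]
rel hinge mm -51.8 0.1 96.2 radius 109.25095314179228 pos angle 61.7 gate from tilt 59.3
2.0 [ 0.26 -0.22  0.18] [1.27 1.55 0.  ]
4.0 [ 0.53 -0.43  0.34] [2.54 3.09 0.  ]
6.0 [ 0.8  -0.66  0.49] [3.81 4.64 0.  ]
8.0 [ 1.07 -0.88  0.63] [5.08 6.18 0.  ]
10.0 [ 1.35 -1.11  0.75] [6.35 7.73 0.  ]
```

```bash
python3 -m creep '[[[0.26,-0.22,0.18,1.27,1.55,0,1.2],[0.53,-0.43,0.34,2.54,3.09,0,1.2],[0.8,-0.66,0.49,3.81,4.64,0,1.2],[1.07,-0.88,0.63,5.08,6.18,0,1.2],[1.35,-1.11,0.75,6.35,7.73,0,1.2]]]'; python3 gate.py 0.5 1 1.5 2 -2 -4 -6 -8
```

```text
t: 27.52
eef_pos: [0.4925, -0.2734, 0.1133]
eef_rot: [-3.139, 0.685, -0.687]
force: [3.9, 5.8, -5.1]
gripper_width: 0.0132
grasp_force: 50.4
joints [-0.6   0.61  0.93  0.07  2.27  1.68] F [ 3.9  5.8 -5.1]
rel hinge mm -34.4 0.1 103.3 radius 108.91859654248773 pos angle 71.6 gate from tilt 69.2
0.5 [ 0.07 -0.06  0.03] [0.32 0.39 0.  ]
1.0 [ 0.14 -0.11  0.06] [0.63 0.77 0.  ]
1.5 [ 0.21 -0.17  0.09] [0.95 1.16 0.  ]
2.0 [ 0.28 -0.23  0.11] [1.27 1.55 0.  ]
-2.0 [-0.28  0.23 -0.13] [-1.27 -1.55 -0.  ]
-4.0 [-0.55  0.45 -0.27] [-2.54 -3.09 -0.  ]
-6.0 [-0.82  0.67 -0.42] [-3.81 -4.64 -0.  ]
-8.0 [-1.09  0.89 -0.58] [-5.08 -6.18 -0.  ]
```

```bash
python3 -m creep '[[[0.07,-0.06,0.03,0.32,0.39,0,1.2],[0.14,-0.11,0.06,0.63,0.77,0,1.2],[0.21,-0.17,0.09,0.95,1.16,0,1.2],[0.28,-0.23,0.11,1.27,1.55,0,1.2],[0.28,-0.23,0.11,1.27,1.55,0,1.2]]]'; cat > ga.py <<'E'
from h import *
from workcell import imaging
a=np.radians(-39.4);O=np.array([.5515,-.322]);X=np.array([np.cos(a),np.sin(a)]);Y=np.array([-X[1],X[0]])
for n in("scene","wrist"):
    c=imaging.read_camera(n);cv2.imwrite(f"pics/ga_{n}.png",c["img"][:,:,::-1]);H,W=c["depth"].shape
    P=np.array([[bydepth(c,u,v) for u in range(W)] for v in range(H)]).reshape(-1,3);I=c["img"].reshape(-1,3).min(1)
    L=np.c_[(P[:,:2]-O)@X,(P[:,:2]-O)@Y,P[:,2]]*1000;x,y,z=L.T
    m=(c["depth"].ravel()>0)&(x<-34)&(x>-110)&(abs(y)<66)&(abs(y)>22)&(z>25)&(z<95)&(I>90);q=L[m]
    if len(q)>30:
        v=cv2.fitLine(q[:,[0,2]].astype(np.float32),cv2.DIST_HUBER,0,.01,.01).ravel();print(n,len(q),"gate angle",np.degrees(np.arctan2(abs(v[1]),-v[0]*np.sign(v[1]))).round(1),v.round(2))
E
python3 ga.py; python3 gate.py -2 -4 -6 -8 -9
```

```text
t: 28.15
eef_pos: [0.4953, -0.2756, 0.1144]
eef_rot: [-3.139, 0.719, -0.687]
force: [3.4, 5.8, -3.9]
gripper_width: 0.0132
grasp_force: 50.5
scene 71 gate angle 66.1 [  0.4   -0.91 -66.13  85.43]
wrist 15034 gate angle 71.9 [  0.31  -0.95 -62.28  62.97]
joints [-0.6   0.65  0.89  0.08  2.31  1.69] F [ 4.5  5.4 -3. ]
rel hinge mm -30.9 0.2 104.4 radius 108.84375069117065 pos angle 73.5 gate from tilt 71.2
-2.0 [-0.28  0.23 -0.11] [-1.27 -1.55 -0.  ]
-4.0 [-0.56  0.46 -0.24] [-2.54 -3.09 -0.  ]
-6.0 [-0.83  0.68 -0.38] [-3.81 -4.64 -0.  ]
-8.0 [-1.1   0.9  -0.53] [-5.08 -6.18 -0.  ]
-9.0 [-1.23  1.01 -0.61] [-5.71 -6.95 -0.  ]
```

The gate is at about 71°, which is past the balance point by roughly 5°, and still firmly held. Now I'll ease it back.

```bash
python3 -m creep '[[[-0.14,0.12,-0.05,-0.63,-0.77,0,1.2],[-0.42,0.35,-0.17,-1.9,-2.32,0,1.2],[-0.69,0.57,-0.31,-3.17,-3.86,0,1.2],[-0.96,0.79,-0.45,-4.44,-5.41,0,1.2],[-1.23,1.01,-0.61,-5.71,-6.95,0,1.2]]]';python3 -m creep '[[[-0.06,0.05,-0.04,-0.32,-0.39,0,1.2],[-0.06,0.05,-0.04,-0.32,-0.39,0,1.2],[-0.06,0.05,-0.04,-0.32,-0.39,0,1.2],[-0.06,0.05,-0.04,-0.32,-0.39,0,1.2],[-0.06,0.05,-0.04,-0.32,-0.39,0,1.2]]]'; python3 ga.py; python3 gate.py; python3 -c "
import cv2,numpy as np
a=cv2.imread('pics/ga_scene.png')[120:270,220:420];b=cv2.imread('pics/ga_wrist.png')
cv2.imwrite('pics/fin.png',np.hstack([cv2.resize(a,(400,300)),cv2.resize(b,(400,300))]))"
```

```text
t: 28.88
eef_pos: [0.4828, -0.2655, 0.1085]
eef_rot: [-3.139, 0.56, -0.687]
force: [3.9, 4.9, -2.3]
gripper_width: 0.0133
grasp_force: 50.5
t: 29.5
eef_pos: [0.4822, -0.265, 0.1082]
eef_rot: [-3.139, 0.553, -0.687]
force: [3.2, 5.1, -3.1]
gripper_width: 0.013
grasp_force: 50.9
scene 88 gate angle 64.5 [  0.43  -0.9  -77.14  77.39]
wrist 19899 gate angle 62.2 [  0.47  -0.88 -69.31  56.47]
joints [-0.6   0.46  1.1   0.06  2.13  1.68] F [ 4.5  4.8 -3.1]
rel hinge mm -47.7 0.1 98.2 radius 109.16228957691155 pos angle 64.1 gate from tilt 61.7
```

View pics/fin.png

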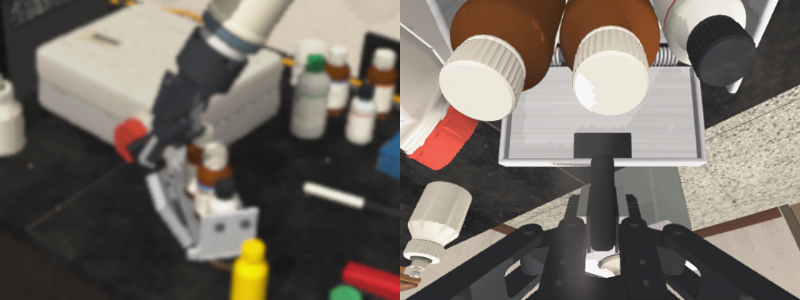

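The tab is still gripped at (600,200), the gate is at about 61.5° (5° below balance), and all three bottles stand upright. I'm handing the job in.

```bash
python3 -c "
from workcell import r
print(r.close_job())"
```

```text
the job is handed in; nothing more can be done
None
```

The job is handed in, at 29.5 s: both loose bottles stand released beside the packed one, and the tailgate went to about 71° and is now held by its tab at about 62°, some 5° below its balance point.

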